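# Tip the walnut blank into its marked place and push it to the stop

### The job

Push the standing dark brown blank over so that it falls flat on its broad face inside the green-taped frame, then push it along until its end sits squarely against the metal stop at the end of that frame, still inside the tape. Push only: do not lift the blank, and leave the pale blank and everything else on the bench undisturbed.

Things in the scene. Friction and masses are not known exactly. Their poses are not given: they have to be found in the camera images.
- blank: dark brown loose wooden block, 40 mm (x) x 60 mm (y) x 150 mm (z), about 0.24 kg, standing on end on the board midway between the taped frames, its broad 60 x 150 mm faces turned to the frames. Origin: centre of the 40 x 60 mm foot face it stands on; z runs from there to the top end (lying down, z points level, from foot to former top)
- blank_center (a point): centre of the dark blank's volume, 75 mm from either end. A level push on a broad face well above this point tips the blank about its bottom edge; it is past balance when leaning about 15 degrees (top moved about 40 mm) and then falls by itself
- foot_l (a point): middle of the foot end's 40 mm edge at the blank's y = +30 mm
- foot_r (a point): the same at y = -30 mm
- top_l (a point): middle of the top end's 40 mm edge at the blank's y = +30 mm
- top_r (a point): the same at y = -30 mm
- board: fixed grey laminate board on the bench, 450 mm along its y, 250 mm along x (from -90 to +160 mm), top 12 mm above the bench. Origin: at bench level, midway between the frames. At each end a fixed aluminium stop strip, 140 mm along x, 14 mm thick, 16 mm high above the board's top, its inner face square to y, at y = +205 or -205 mm
- green_frame: flat rectangle of green tape on the board's top, 140 mm along its x, 203 mm along its y (outer edges; tape 12 mm wide). Origin: its centre, on the board's top; axes parallel to the board's. It fills one half of the board from the middle to the stop at that end; which half (board y = +102.5 or -102.5 mm) differs from start to start
- red_frame: the same rectangle in red tape on the other half of the board; nothing goes there
- pale_blank: pale light-wood blank of the same size as the dark one (40 x 60 x 150 mm), standing on end at the board's +x side; a bystander, leave it standing. Origin: centre of its underside, z up its length
- glue: white glue bottle with a blue label and red cap, 48 mm across and 110 mm tall, standing at the board's +x side; bystander. Origin: centre of its underside
- tape_roll: roll of yellow tape lying flat on the bench, 90 mm across, 25 mm high; bystander. Origin: centre of its underside
- screw_jar: glass jar with a steel lid, 66 mm across, 85 mm tall; bystander. Origin: centre of its underside
- mallet: small hammer lying on the bench; bystander. Origin: middle of the hammer at its underside, x along the handle
- sanding_block: cork sanding block, 70 x 110 x 40 mm, lying on the bench; bystander. Origin: centre of its underside
- oil_can: can with a yellow label, 60 mm across, 130 mm tall; bystander. Origin: centre of its underside

How it is judged:
By the outcome, as a careful person would: the job done as asked, in the order asked, and still so for the second after the job is handed in, with the robot touching nothing.
It also fails if it takes over 48 s, if anything falls off the work surface, if the arm or the gripper's body presses on something with over 40 N, if the wrist force passes 120 N, or if a joint passes its speed limit or range.

### The arm

A 6-joint arm with a two-finger parallel gripper is mounted at the origin on the work surface. World frame = base frame: x ahead of the robot, y to its left, z up, the work surface at z = 0. Lengths are in mm, angles in degrees, forces in N, time in s.
With the tool pointing down it reaches from about 350 to 850 mm from the base axis. Payload 8.1 kg.
Tool frame: the origin (TCP) lies at the very end of the fingers, on their centre line; the grasp point (between the pads) lies r.tcp_to_grasp behind it (r.tcp_to_grasp is the distance from the TCP to the grasp point, in mm); z points along the fingers, y is the line along which they close (so a half turn about z gives the same grasp; the last joint's range is limited). The gripper opens to 85 mm and grips with 20 to 120 N. Pads are 22 mm wide; open, the fingers measure 114 mm over their backs; the gripper's body (76 mm by 85 mm) begins 54 mm behind the grasp point. The pads swing forward as they close: fully open they stand 13 mm farther back than shut.
Start: joints at [68.102, 7.471, 85.268, -0, 87.261, -4.893], TCP at [175.455, 573.778, 231.292] pointing down, gripper open.
Joint ranges: [-169.43, 169.43], [-51.17, 129.36], [1.28, 143.12], [-76.62, 256.62], [0, 156.53], [-152.29, 152.29]. Speed limits (degrees/s): [136.94, 136.94, 159.86, 180, 180, 180].

### API

Orientations are given as [roll, pitch, yaw] about the fixed x, y, z axes, in that order (R = Rz(yaw) Ry(pitch) Rx(roll)).
In Python, from bench import r gives the robot as it stands.
- The arm moves only by the shell command python3 -m handwheel 'ROWS' [OPENING] [FORCE]. ROWS is JSON, a list of rows, each a list of 4 numbers: the shift along the tool's x, y, z in m, then the turn about the tool's z in degrees. A call has 1 to 10 rows; each row shifts and turns the commanded pose from where the row before left it, along the tool's axes as they then stand; what a row does not reach is not made up. A row lasts 1/10 s, in which the tool goes at most 50 mm and 8.59 degrees, less where a joint would pass 70% of its speed; a pose out of reach is approached as far as the arm can. A call is refused whole if a number of a shift passes 0.05 or a number of a turn 8.59, either way. A call with a gripper value outside its range is refused whole. OPENING is the finger opening in m, from 0 to 0.0854, set as the call begins (- or left out, the last holds). The fingers move at their own pace and stop on an object; FORCE is the grip in N (left out, the last holds). Time passes only in rows, so rows that do not move let the fingers close. It gives the time, the measured TCP pose, the force, the opening and the grip force at its end, in the units of the state.
- r.sense(): the state, without advancing time (a new reading comes with each control period).
- r.snapshot(name): name is "scene" or "top" or "wrist"; returns the picture (420x560x3 uint8, red, green, blue); there is no depth.
- r.camera_params(name): a dict with "fx", "fy", "cx", "cy" (pixels), "D" ([k1, k2, p1, p2, k3] as OpenCV has them; the pictures are not rectified), "R" (3x3) and "t" (3): a world point X has camera coordinates R X + t; the wrist camera has in their place "mount" (4x4, takes a point from camera to tool coordinates, whose origin is the TCP and whose axes are the flange's). Camera axes: x right, y down, z forward; pixel columns grow to the right and rows downward; lengths in mm; the calibration is good to about 2 mm. A picture is of the moment at which its call begins: read the wrist's pose just before it. camera_params takes no time and is no camera call.
- r.hand_in(): hands the job in; it is judged then, once.
The state is a dict: "time": time; "joint_pos": joint angles; "qd": joint speeds; "joint_efforts": joint torques, N m; "tool_pos": TCP position; "tcp_rot": TCP orientation; "ft_force": force on the tool from outside, world axes, zero at the start; "wrist_torque": the same for the moment, N m; "finger_gap": finger opening in mm; "grip_force": force on a finger pad.
Only numpy, scipy, OpenCV 4.12 (cv2) and the standard library are available. Lean on these libraries where they do the work, as an engineer would, in place of code of your own. Each camera call takes 0.05 s, during which the arm holds its last target. There are 200 camera calls.

## Working session

There is one attempt and no reset: what is moved stays moved. The work goes in short steps, Python scripts to look and compute and a shell command to move; the robot and the scene stay as the last step left them, time stands still between calls to the robot, and variables do not carry over. Pictures are saved under pics/ and viewed, at most 10 in all, crops included, and the job is handed in when it is done.

```bash
mkdir -p pics; ls
python3 - <<'E'
from bench import r
import cv2
for n in("scene","top"):
    p=r.snapshot(n); cv2.imwrite(f"pics/{n}0.png",p[:,:,::-1]); c=r.camera_params(n); print(n,c)
s=r.sense(); print(s["time"],s["tool_pos"],s["tcp_rot"],r.tcp_to_grasp)
E
```

```text
pics
scene {'fx': 489.4674115942774, 'fy': 489.4674115942774, 'cx': 281.5008078836902, 'cy': 218.87307951543806, 'D': array([0.0015522, 0.       , 0.       , 0.       , 0.       ]), 'R': array([[-0.45126629,  0.89222907,  0.01691197],
       [ 0.63802295,  0.33582965, -0.69292508],
       [-0.62392744, -0.3019035 , -0.72081122]]), 't': array([ 244.49051383, -261.50298612, 1752.02950236])}
top {'fx': 511.32423192920544, 'fy': 511.32423192920544, 'cx': 271.93794368898966, 'cy': 216.77712349292895, 'D': array([-0.1923645,  0.       ,  0.       ,  0.       ,  0.       ]), 'R': array([[ 0.02767266, -0.99961652, -0.00101528],
       [-0.99708208, -0.02753019, -0.07119979],
       [ 0.07114453,  0.00298261, -0.99746156]]), 't': array([ -24.33487449,  537.25174633, 1512.70132969])}
0.1 [175.26215837 573.29440639 230.30280224] [-1.79899932e+02 -7.10573092e-03  1.62994868e+02] 18.700000000000003
```

View pics/scene0.png

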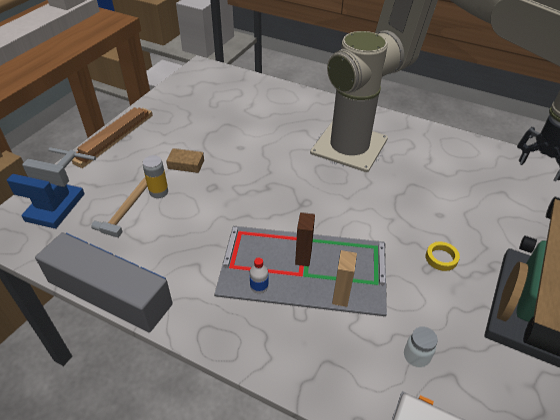

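View pics/top0.png

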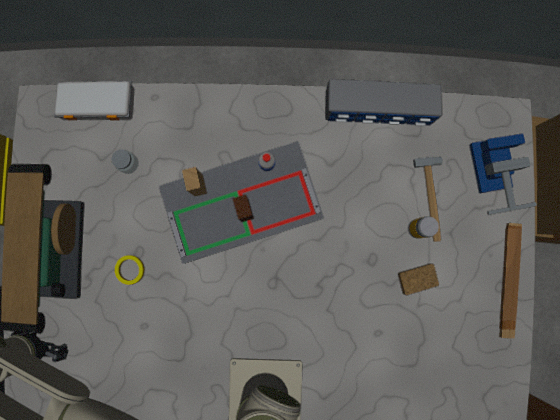

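The scene shows the dark blank at (305,240), with the green frame on the robot's left (+y) half. In the top view the blank is at (243,207), green centre at (212,224), pale blank at (193,180) and glue at (266,160).

```bash
cat > h.py <<'E'
import numpy as np,cv2
from bench import r
def ray(n,uv,z):
    c=r.camera_params(n); K=np.array([[c["fx"],0,c["cx"]],[0,c["fy"],c["cy"]],[0,0,1]])
    p=cv2.undistortPoints(np.float32(uv).reshape(-1,1,2),K,c["D"]).reshape(-1,2)
    d=np.c_[p,np.ones(len(p))]@c["R"]; o=-c["R"].T@c["t"]
    return (o+d*((z-o[2])/d[:,2])[:,None])[:,:2]
def mask(n,img,kind,roi):
    h=cv2.cvtColor(img,cv2.COLOR_RGB2HSV); H,S,V=[h[...,i].astype(int) for i in range(3)]
    m={"green":(H>50)&(H<80)&(S>120),"red":((H<6)|(H>174))&(S>170)&(V>110),"brown":(H<15)&(S>80)&(V<125)}[kind]
    o=np.zeros(m.shape,np.uint8); x0,y0,x1,y1=roi; o[y0:y1,x0:x1]=m[y0:y1,x0:x1]; return o
def rect(n,m,z):
    c,_=cv2.findContours(m,cv2.RETR_EXTERNAL,cv2.CHAIN_APPROX_NONE)
    c=np.vstack(c).reshape(-1,2); P=ray(n,c,z).astype(np.float32)
    q=cv2.minAreaRect(P); return np.round(q[0],1),np.round(q[1],1),round(q[2],1),np.round(cv2.boxPoints(q),0).tolist()
E
python3 - <<'E'
from h import *
for n,roi in(("top",(165,165,320,260)),("scene",(225,225,390,290))):
    im=r.snapshot(n)
    for k in("green","red"): print(n,k,*rect(n,mask(n,im,k,roi),12))
im=r.snapshot("top"); im2=r.snapshot("scene")
a=cv2.resize(im[150:270,150:330],None,fx=4,fy=4,interpolation=2)
b=cv2.resize(im2[200:320,210:395],None,fx=4,fy=4,interpolation=2)
m=mask("top",im,"brown",(225,190,260,225)); print(cv2.boundingRect(m),rect("top",m,162))
cv2.imwrite("pics/a.png",a[:,:,::-1]); cv2.imwrite("pics/b.png",b[:,:,::-1])
E
```

```text
top green [514.6 173.4] [139.  201.8] 19.4 [[416.0, 246.0], [483.0, 55.0], [614.0, 101.0], [547.0, 292.0]]
top red [583.5 -20.6] [137.6 200.8] 19.4 [[485.0, 51.0], [552.0, -138.0], [682.0, -92.0], [615.0, 97.0]]
scene green [513.9 172.4] [138.  201.6] 19.6 [[415.0, 244.0], [483.0, 54.0], [613.0, 101.0], [545.0, 291.0]]
scene red [582.6 -20.2] [137.9 201.9] 19.8 [[483.0, 51.0], [552.0, -139.0], [682.0, -92.0], [613.0, 98.0]]
(233, 190, 19, 33) (array([554.7,  72.4]), array([87.4, 49.1]), 1.8, [[510.0, 96.0], [512.0, 47.0], [599.0, 49.0], [598.0, 98.0]])
```

View pics/a.png

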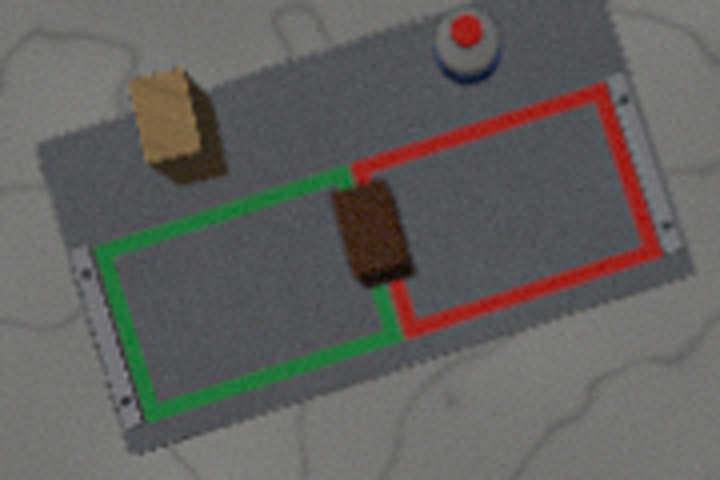

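The crop shows the dark top at corners (332,195), (383,181), (410,265), (362,275), and the pale blank's top at (131,80) to (198,152), beside the green frame on its +x side.

Run:
```python
from h import *
B=np.array([548.9,76.2]); a=np.radians(19.5); ux=np.array([np.cos(a),np.sin(a)]); uy=np.array([-np.sin(a),np.cos(a)])
f=lambda P:np.round(np.c_[(P-B)@ux,(P-B)@uy],0).tolist()
for nm,c,z in(("dark",[(332,195),(383,181),(410,265),(362,275)],162),("pale",[(131,80),(184,70),(198,152),(147,164)],162)):
    P=ray("top",np.array(c)/4+150-.4,z); print(nm,P.round(0).tolist(),f(P),P.mean(0),f(P.mean(0)[None]))
g=ray("top",np.array([[466,30]])/4+150,110);print("glue",g,f(g))
print("glue base alt pale base",)
```

```text
dark [[575.0, 99.0], [585.0, 64.0], [529.0, 44.0], [521.0, 76.0]] [[32.0, 13.0], [30.0, -23.0], [-30.0, -24.0], [-26.0, 10.0]] [552.44797582  70.85863186] [[2.0, -6.0]]
pale [[651.0, 240.0], [659.0, 204.0], [602.0, 192.0], [593.0, 227.0]] [[151.0, 121.0], [146.0, 84.0], [89.0, 91.0], [92.0, 127.0]] [626.21819109 215.72465589] [[119.0, 106.0]]
glue [[700.04105427  10.42076583]] [[121.0, -112.0]]
glue base alt pale base
```

View pics/b.png

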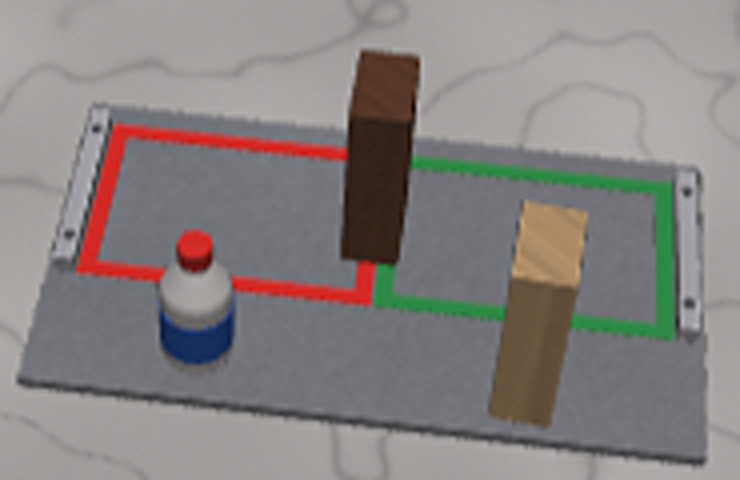

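The scene crop agrees: the blank stands at about board (2,-4), aligned within a few degrees. Nothing stands near its red side except the glue bottle, which is over 100 mm away in x. After a 53.5° turn, tool x matches board +y (the push direction) and tool y matches board +x.

```bash
python3 -m handwheel '[[0,0,0,7.6],[0,0,0,7.6],[0,0,0,7.6],[0,0,0,7.6],[0,0,0,7.6],[0,0,0,7.6],[0,0,0,7.6],[0,0,0,0.3]]' 0.02 40
python3 -m handwheel '[[-0.02,0.006,0,0],[-0.04,0.011,0,0],[-0.04,0.011,0,0],[-0.04,0.011,0,0],[-0.04,0.011,0,0],[-0.04,0.011,0,0],[-0.04,0.011,0,0],[-0.04,0.011,0,0],[-0.04,0.011,0,0],[0,0,0,0]]'
```

```text
time: 1.1
tool_pos: [175.4, 573.7, 231.2]
tcp_rot: [-180.0, 0.0, 109.4]
ft_force: [0.6, -0.5, 0.1]
finger_gap: 20.1
grip_force: 0.0
time: 2.1
tool_pos: [379.9, 281.1, 231.5]
tcp_rot: [180.0, 0.1, 109.4]
ft_force: [0.6, 1.3, 0.4]
finger_gap: 20.0
grip_force: 0.0
```

```bash
python3 -m handwheel '[[-0.03,0.008,0,0],[-0.04,0.011,0,0],[-0.04,0.011,0,0],[-0.04,0.011,0,0],[-0.04,0.011,0,0],[-0.04,0.011,0,0],[-0.04,0.011,0,0],[-0.04,0.011,0,0],[-0.02,0.008,0,0],[0,0,0,0]]'
python3 -m handwheel '[[0,0,0.03,0],[0,0,0.04,0],[0,0,0.03,0],[0,0,0,0],[0,0,0,0]]'
python3 - <<'E'
from h import *
T=np.array(r.sense()["tool_pos"]);P=T[:2]-[548.9,76.2];a=np.radians(19.5);print("board xy",P@[np.cos(a),np.sin(a)],P@[-np.sin(a),np.cos(a)],T[2])
im=r.snapshot("scene"); cv2.imwrite("pics/c.png",cv2.resize(im[150:330,190:410],None,fx=3,fy=3,interpolation=2)[:,:,::-1])
E
```

```text
time: 3.1
tool_pos: [576.5, 2.8, 230.8]
tcp_rot: [-180.0, 0.0, 109.5]
ft_force: [0.4, 0.2, 0.3]
finger_gap: 20.0
grip_force: 0.0
time: 3.6
tool_pos: [574.8, 5.6, 131.6]
tcp_rot: [-179.9, -0.0, 109.6]
ft_force: [0.8, -1.1, 1.0]
finger_gap: 20.3
grip_force: 0.0
board xy 0.8988847908108965 -75.17083273365503 131.59562717184073
```

View pics/c.png

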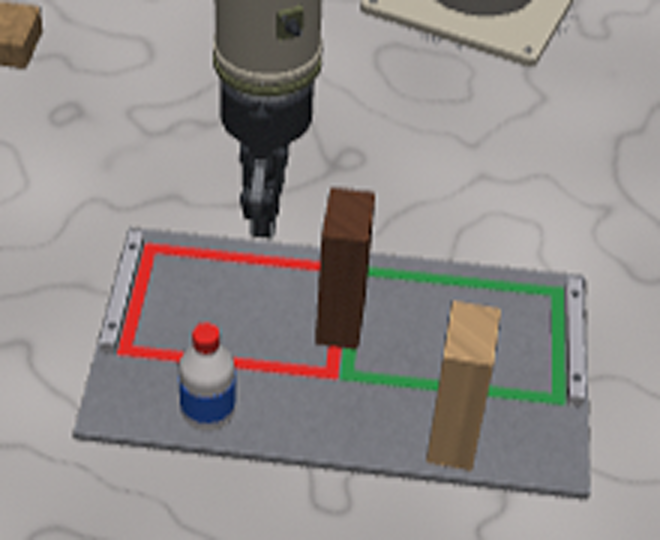

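The gripper is on the red side of the blank, fingers level with its top. Next I push slowly at height.

```bash
python3 -m handwheel '[[0.01,0,0,0],[0.01,0,0,0],[0.005,0,0,0],[0.004,0,0,0],[0.004,0,0,0],[0.004,0,0,0],[0.004,0,0,0],[0.004,0,0,0],[0.004,0,0,0],[0.004,0,0,0]]'
python3 -m handwheel '[[0.004,0,0,0],[0.004,0,0,0],[0.004,0,0,0],[0.004,0,0,0]]'
python3 - <<'E'
from h import *
im=r.snapshot("scene"); cv2.imwrite("pics/d.png",cv2.resize(im[150:330,190:410],None,fx=3,fy=3,interpolation=2)[:,:,::-1])
E
```

```text
time: 4.65
tool_pos: [557.6, 54.8, 131.3]
tcp_rot: [180.0, 0.0, 109.5]
ft_force: [0.3, -1.5, -0.4]
finger_gap: 19.9
grip_force: 0.2
time: 5.05
tool_pos: [552.2, 70.0, 131.3]
tcp_rot: [-180.0, -0.0, 109.5]
ft_force: [-0.5, -0.3, -0.0]
finger_gap: 20.0
grip_force: 0.1
```

View pics/d.png

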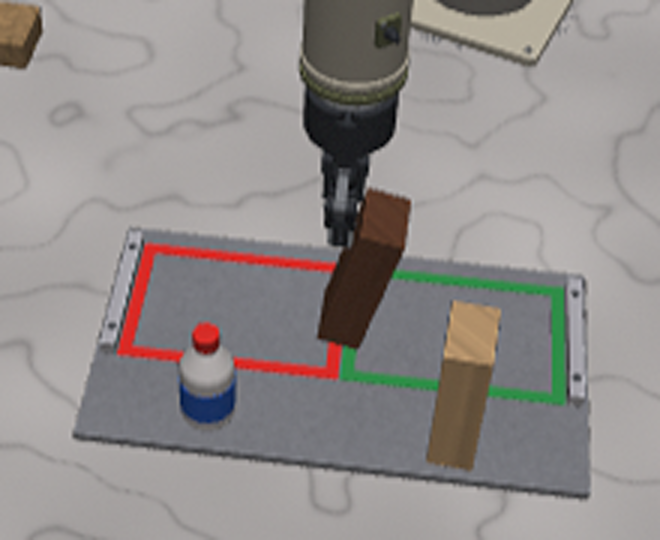

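The blank is tipping in place toward green, at around 15°. A little more push should send it over.

```bash
python3 -m handwheel '[[0.004,0,0,0],[0.004,0,0,0],[0.004,0,0,0],[0.003,0,0,0],[0,0,0,0],[0,0,0,0],[0,0,0,0],[0,0,0,0],[0,0,0,0],[0,0,0,0]]'
python3 -m handwheel '[[-0.02,0,0,0],[-0.03,0,0,0],[-0.03,0,0,0],[-0.03,0,0,0],[0,0,0,0],[0,0,0,0]]'
python3 - <<'E'
from h import *
im=r.snapshot("scene"); im2=r.snapshot("top")
a=cv2.resize(im[200:320,210:395],None,fx=4,fy=4,interpolation=2);b=cv2.resize(im2[150:270,150:330],None,fx=4,fy=4,interpolation=2)
cv2.imwrite("pics/e.png",a[:,:,::-1]);cv2.imwrite("pics/f.png",b[:,:,::-1])
E
```

```text
time: 6.1
tool_pos: [547.3, 83.7, 131.3]
tcp_rot: [-180.0, -0.0, 109.5]
ft_force: [0.4, 0.4, 0.2]
finger_gap: 19.9
grip_force: 0.0
time: 6.7
tool_pos: [584.0, -20.4, 131.1]
tcp_rot: [-180.0, -0.0, 109.4]
ft_force: [-0.7, 0.8, -0.5]
finger_gap: 20.2
grip_force: 0.0
```

View pics/f.png

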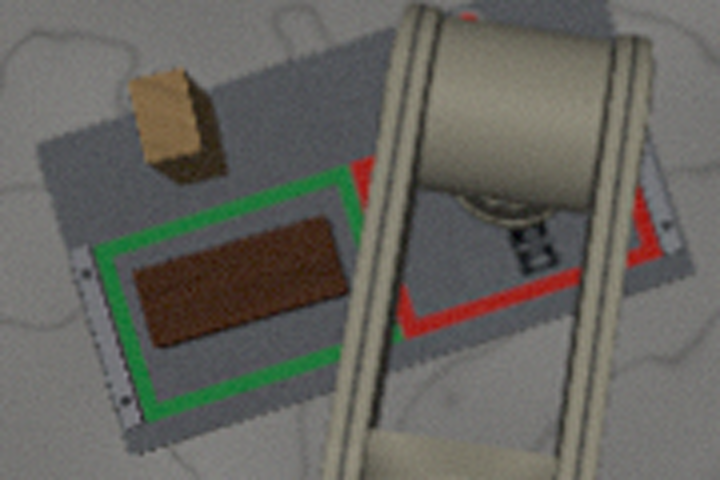

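The blank lies flat inside the green frame, its ends at crop x≈133–350, with a short gap to the stop on the left. Now I measure its pose.

```bash
cat >> h.py <<'E'
B=np.array([548.9,76.2]); A=np.radians(19.5); M=np.array([[np.cos(A),np.sin(A)],[-np.sin(A),np.cos(A)]])
tb=lambda P:(np.atleast_2d(P)-B)@M.T
def blank(roi=(180,200,240,240)):
    im=r.snapshot("top"); m=mask("top",im,"brown",roi)
    q=rect("top",m,52); print(q[0],q[1],q[2]); print("board corners",tb(np.array(q[3])).round(0).tolist(),"c",tb(q[0]).round(1))
    g=rect("top",mask("top",im,"green",(165,165,320,260)),12); print("green",g[0],g[1],g[2],tb(np.array(g[3])).round(0).tolist())
    print("tcp",tb(np.array(r.sense()["tool_pos"])[:2]).round(1),r.sense()["tool_pos"][2])
E
python3 -c "
from h import *
blank()"
```

```text
[520.5 173.1] [ 59.4 149.1] 18.1
board corners [[-22.0, 176.0], [-26.0, 27.0], [34.0, 26.0], [37.0, 174.0]] c [[  5.6 100.8]]
green [514.5 173.3] [139.  202.2] 19.7 [[-70.0, 204.0], [-69.0, 2.0], [70.0, 2.0], [69.0, 204.0]]
tcp [[   1.  -101.4]] 131.17567695077597
```

```bash
python3 -m handwheel '[[0.02,0.003,0.04,0],[0,0,0.04,0],[0,0,0.02,0],[0,0,0.01,0],[0,0,0,0],[0.03,0,0,0],[0.03,0,0,0],[0.02,0,0,0],[0,0,0,0]]'
python3 -m handwheel '[[0.004,0,0,0],[0.004,0,0,0],[0.004,0,0,0],[0.004,0,0,0],[0.004,0,0,0],[0.004,0,0,0],[0.004,0,0,0],[0,0,0,0]]'; python3 -c "
from h import *
blank()"
```

```text
time: 7.75
tool_pos: [554.2, 77.8, 23.4]
tcp_rot: [179.8, 0.0, 109.6]
ft_force: [1.2, -0.6, 0.9]
finger_gap: 19.8
grip_force: 0.0
time: 8.55
tool_pos: [543.9, 102.2, 21.3]
tcp_rot: [-180.0, -0.0, 109.5]
ft_force: [0.1, -0.2, -0.2]
finger_gap: 20.0
grip_force: 0.0
[513.4 187.6] [ 59.5 133.3] 18.2
board corners [[-25.0, 185.0], [-27.0, 51.0], [32.0, 50.0], [35.0, 183.0]] c [[  3.7 116.9]]
green [513.1 176.8] [138.7 194.8] 19.0 [[-69.0, 204.0], [-71.0, 10.0], [68.0, 9.0], [70.0, 203.0]]
tcp [[ 4. 26.]] 21.235953392520457
```

The far end is now at about 184, so there are about 21 mm to go. I push gently until the force rises.

```bash
python3 -m handwheel '[[0.003,0,0,0],[0.003,0,0,0],[0.003,0,0,0],[0.003,0,0,0],[0.003,0,0,0],[0,0,0,0]]'
python3 -m handwheel '[[0.002,0,0,0],[0.001,0,0,0],[0,0,0,0]]'
```

```text
time: 9.2
tool_pos: [538.9, 116.4, 21.3]
tcp_rot: [-180.0, -0.0, 109.5]
ft_force: [0.8, -0.3, -0.1]
finger_gap: 20.1
grip_force: 0.0
time: 9.5
tool_pos: [538.1, 118.9, 21.3]
tcp_rot: [180.0, -0.0, 109.5]
ft_force: [-0.2, -0.6, 0.4]
finger_gap: 19.9
grip_force: 0.1
```

```bash
python3 -m handwheel '[[0.001,0,0,0],[0.001,0,0,0],[0,0,0,0]]'; python3 -c "
from h import *
blank()"
```

```text
time: 9.8
tool_pos: [537.4, 120.7, 21.3]
tcp_rot: [180.0, -0.0, 109.5]
ft_force: [0.1, -0.9, -0.2]
finger_gap: 19.9
grip_force: 0.4
[494.1 199.5] [ 59.  121.5] 2.2
board corners [[-21.0, 201.0], [-57.0, 86.0], [-0.0, 68.0], [35.0, 184.0]] c [[-10.5 134.5]]
green [479.7 182.1] [238.6 112.5] 75.9 [[-143.0, 55.0], [-49.0, -7.0], [83.0, 191.0], [-11.0, 254.0]]
tcp [[ 4.  45.7]] 21.31529679781103
```

The top view is now occluded by the arm, and there is still no force. I continue in 1 mm steps.

```bash
python3 -m handwheel '[[0.001,0,0,0],[0.001,0,0,0],[0,0,0,0]]' | sed -n '2p;4p'; python3 -c "
from h import *
im=r.snapshot('scene'); cv2.imwrite('pics/g.png',cv2.resize(im[220:320,260:400],None,fx=5,fy=5,interpolation=2)[:,:,::-1])"
```

```text
tool_pos: [537.1, 122.1, 21.4]
ft_force: [2.1, -4.4, -0.8]
```

View pics/g.png

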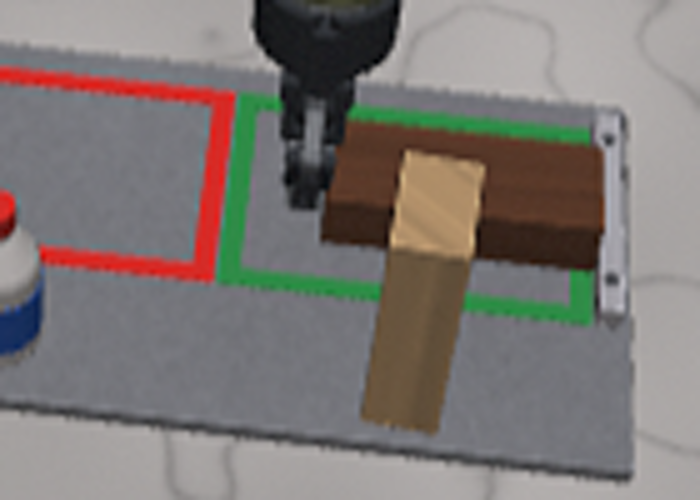

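The blank's far end has reached the stop (crop x≈603), and the force rose to 5 N. I press a little more to square it.

```bash
python3 -m handwheel '[[0.001,0,0,0],[0,0,0,0],[0,0,0,0]]' | sed -n '2p;4p'; python3 -m handwheel '[[0.001,0,0,0],[0,0,0,0],[0,0,0,0]]' | sed -n '2p;4p'
```

```text
tool_pos: [537.1, 122.2, 21.5]
ft_force: [2.6, -8.3, -0.7]
tool_pos: [537.2, 122.2, 21.7]
ft_force: [3.3, -12.9, 0.1]
```

It is firmly seated, as the TCP no longer advances. I back off, rise clear and check.

```bash
python3 -m handwheel '[[-0.003,0,0,0],[-0.01,0,0,0],[-0.03,0,0,0],[-0.04,0,0,0],[-0.04,0,-0.02,0],[-0.02,0,-0.04,0],[0,0,-0.04,0],[0,0,-0.04,0],[0,0,0,0],[0,0,0,0]]'; python3 -c "
from h import *
blank((165,200,240,250))
im=r.snapshot('top'); cv2.imwrite('pics/i.png',cv2.resize(im[170:270,150:270],None,fx=5,fy=5,interpolation=2)[:,:,::-1])"
```

```text
time: 11.8
tool_pos: [584.8, -10.6, 162.8]
tcp_rot: [179.8, 0.0, 109.5]
ft_force: [-0.2, 0.6, -1.1]
finger_gap: 19.9
grip_force: 0.0
[509.5 199.4] [ 60.4 149.2] 19.4
board corners [[-26.0, 204.0], [-26.0, 55.0], [34.0, 54.0], [34.0, 204.0]] c [[  4.  129.3]]
green [514.5 173.4] [139.1 201.2] 19.5 [[-70.0, 204.0], [-69.0, 2.0], [70.0, 3.0], [69.0, 204.0]]
tcp [[  3.9 -93.2]] 160.95281807848153
```

View pics/i.png

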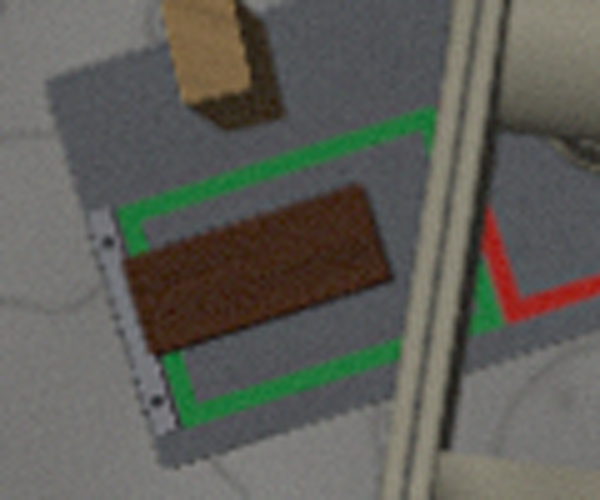

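The blank's end is flush against the stop (edge from (122,258) to (152,353)). It is square to within 0.1–0.2° and inside the tape, and the pale blank still stands.

```bash
python3 -c "
from bench import r
print(r.hand_in())"
```

```text
the job is handed in; nothing more can be done
None
```

The dark blank was tipped flat into the green frame and pushed squarely against the stop, inside the tape. The gripper is clear, nothing else was touched, and the job was handed in at about 12 s.

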